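Rehang the lift-off door of the spice cabinet

TASK

The washed door of the little black spice cabinet is standing in the drying rack. Lift it out, hang it on the cabinet while it stands well open, lowering both knuckles gently over the two pins by feel until the door is fully down on its hinges, then swing it fully shut and let go. Never knock or press the door hard against the cabinet, and leave the steel bottle, glass, mug and small white jar where they are.

Things in the scene. Friction and masses are not known exactly. Their poses are not given: they have to be found in the camera images.
- door: Loose black door, 0.2-0.37 kg: panel 174 mm wide, 150 high, 16 thick, steel knuckles on its hinge edge. Origin: on the knuckles' axis, level with the panel's underside. x along the panel to the free edge (panel x = 16 to 190, y = -8 to 8, z = 0 to 150 mm), z up, y out of the inner face. Knob on the -y face at x 168, z 85, 18 mm proud.
- door_hinge (a point): The door's origin. The knuckles on this axis are upright tubes, 24 mm outside, with an eight-sided hole 11 mm across, open at both ends; they span z = 20 to 38 and 112 to 130 mm above this point.
- door_edge (a point): Foot of the door's free edge, 190 mm from door_hinge along the door's x, at mid thickness.
- door_top (a point): Middle of the panel's top edge, 103 mm from the hinge axis along the door's x, 150 mm above the underside. The door can be pinched here from above across its 16 mm thickness.
- cabinet: Black spice cabinet, fixed, 150 mm deep (x), 210 wide (y), 196 high. Origin: centre of its underside, z up; its open front is the plane x = -75 mm, looking to -x. Two upright steel pins, one above the other, stand on a hinge strip at the front's +y corner. A rubber stop 8 mm proud of the front, at y = -75, z = 45 to 165 mm, meets the shut door.
- pins (a point): On the cabinet at x -93, y 95, z 30 mm: NOMINAL pin axis, at the height of door_hinge when the door is fully down. The strip is screwed through slots: the pins, sharing one vertical axis, stand up to 4 mm off this along the cabinet's x and up to 6 mm along its y, different each time: find them by feel. Knuckle undersides rest on ledges 20 and 112 mm above this point.
- pin_tips (a point): Nominal tip of the upper pin, 128 mm above point pins (lower pin's tip: 36 mm above). Pins are 9 mm thick, rise 16 mm from ledges, the top 2 mm chamfered to 6 mm. With door_hinge 16 mm above the height of pins, both knuckles rest on both tips if off the pins; within about 2 mm of the axis they slide on and sink 16 mm to the ledges.
- lip (a point): Lip of the top board over the shut door: 17 mm proud of the front, z = 184 to 196, y = -105 to 45 mm (this point: middle of its outer top edge). The door goes on its pins only when well open (door_edge over 75 mm out from the front plane; best about square to it). Bring it in sideways from the front with door_hinge 18 to 60 mm above pins, so that the lower knuckle enters below the upper ledge.
- shut_mark (a point): On the cabinet at x -93, y -95, z 30 mm: where door_edge lies when shut (up to 8 mm off along the cabinet's y). Seen from above the door opens clockwise: its x axis points along the cabinet's -y when shut, along -x when open 90 degrees. The hung door turns freely, stays where left, and is shut by pushing its outer face until it meets the stop.
- rack: Steel drying rack, fixed, about 250 mm (x) by 160 mm. Origin: on the counter under the middle of the slot where the door stands; x along the slot. The door's underside is 12 mm above the counter, between wire posts 60 mm high. A white plate is fixed in a slot 90 mm away on the rack's +y side, its top 170 mm high.
- flask: Bystander, not to be moved: steel bottle, 68 mm across, 170 high; origin at the centre of its underside.
- tumbler: Bystander, not to be moved: clear glass tumbler, 64 mm across, 100 high; origin at the centre of its underside.
- mug: Bystander, not to be moved: white mug, 76 mm across, 90 high; origin at the centre of its underside.
- shaker: Bystander, not to be moved: small white jar with steel cap, 40 mm across, 70 high; origin at the centre of its underside.

How it is judged:
On the way, in this order (a step that is already met when the one before it is completed fails the run):
1. the door stands well open, both knuckles fully down on the pins (horizontal distance between door_hinge and pins below 0.012 m and z of door_hinge in the frame of cabinet between 0.026 and 0.034 m and angle between door's own z axis and vertical below 0.06 rad and x of door_edge in the frame of cabinet below -0.15 m), for 0.2 s.
2. the hung door is swung shut (horizontal distance between door_hinge and pins below 0.012 m and z of door_hinge in the frame of cabinet between 0.026 and 0.034 m and angle between door's own z axis and vertical below 0.06 rad and x of door_edge in the frame of cabinet above -0.105 m and y of door_edge in the frame of cabinet below -0.06 m), for 0.2 s.
At the end, for the whole second after the job is handed in: The door hangs upright (0.06 rad) and at rest, fully down on both pins (door_hinge within 4 mm of its seated height, 12 mm of pins seen from above), and shut: door_edge at most 30 mm out from the cabinet front plane, at the end away from the pins. Nothing but the cabinet touches it (all of step 2 and linear speed of door below 0.02 m/s).
It fails at once if the door is knocked or pressed against the cabinet or its pins with more than 35 N (contact force between door and cabinet above 35 N).
It fails at once if a bystander is moved by more than 30 mm (distance of any of flask, tumbler, mug, shaker from where it was at the start of the episode above 0.03 m).
It also fails if it takes over 72 s, if anything falls off the work surface, if the arm or the gripper's body presses on something with over 40 N, if the wrist force passes 120 N, or if a joint passes its speed limit or range.

ROBOT

A 7-joint arm with a two-finger parallel gripper is mounted at the origin on the work surface. World frame = base frame: x ahead of the robot, y to its left, z up, the work surface at z = 0. Lengths are in m, angles in rad, forces in N, time in s.
With the tool pointing down it reaches from about 0.4 to 0.85 m from the base axis. Payload 10.4 kg.
Tool frame: the origin (TCP) lies on the centre line of the jaws, within the pads' length; the fingertips stand 11 mm ahead of it and the grasp point (between the pads) lies 8 mm behind it (tip_reach is the distance from the TCP to the fingertips, in m); z points along the fingers, y is the line along which they close (so a half turn about z gives the same grasp; the last joint's range is limited). The gripper opens to 85 mm and grips with 20 to 120 N. Pads are 22 mm wide; open, the fingers measure 114 mm over their backs; the gripper's body (76 mm by 85 mm) begins 54 mm behind the grasp point. The pads swing forward as they close: fully open they stand 13 mm farther back than shut.
Start: joints at [1.276, 0.332, -0.065, 1.46, 0.022, 1.35, -0.088], TCP at [0.168, -0.602, 0.242] pointing down, gripper open.
Joint ranges: [-2.6, 2.6], [-0.5, 2.12], [-1.47, 1.34], [0.16, 2.42], [-1.27, 4.41], [0.06, 2.06], [-2.6, 2.6]. Speed limits (rad/s): [2.22, 2.22, 2.79, 2.79, 3.14, 3.14, 3.14].

INTERFACE

Orientations are given as a unit quaternion [x, y, z, w].
In Python, from workcell import get_obs, camera, hand_in, tip_reach gives the robot as it stands. The module is installed in compiled form; this text tells all that it offers.
- The arm moves only by the tool move_arm, never from a script. Its argument "plan" is a list of rows, each an object with "delta_pos": the shift along the tool's x, y, z in parts of the range, where 1.0 means 50 cm, a list of three; "turn": the turn, a rotation vector about the tool's x, y, z in fractions of the full range, 1 being 2 pi rad, a list of three; "fingers": the closure, from 0 (fully open) to 1 (shut). A call has 1 to 12 rows; each row is the pose to reach, as a shift and turn from the pose commanded when the call began, along the tool's axes at that moment; what a row does not reach only later rows make up. A row lasts 1/8 s, in which the tool goes at most 62.5 mm and 10.7 degrees, less where a joint would pass 70% of its speed; a pose out of reach is approached as far as the arm can. A shift or turn number past 1, either way, is cut back to 1. A call with a gripper value outside its range is refused whole. The fingers move at their own pace and stop on an object; "force" is the grip in N (left out, the last holds). Time passes only in rows, so rows that repeat a pose let the fingers close. It gives the time, the measured TCP pose, the force, the opening and the grip force at its end, in the units of the state.
- get_obs(): the state, without advancing time (a new reading comes with each control period).
- camera(name): name is "side" or "top" or "wrist"; returns a dict with "color" (420x560x3 uint8, red, green, blue), "range_z" (420x560 float32, m along the optical axis (not along the pixel's ray), 0 where there is no reading), "fx", "fy", "cx", "cy" (pixels), "k1" (the pictures are not rectified: a ray, as slopes to the right and down, at radius r is drawn at 1 + k1 r^2 times it, then the intrinsics apply), "R" (3x3) and "t" (3): a world point X has camera coordinates R X + t; the wrist camera has in their place "tool_from_camera" (4x4, takes a point from camera to tool coordinates, whose origin is the TCP and whose axes are the flange's). Camera axes: x right, y down, z forward; pixel columns grow to the right and rows downward; lengths in m; the calibration is good to about 2 mm. A picture is of the moment at which its call begins: read the wrist's pose just before it.
- hand_in(): hands the job in; it is judged then, once.
The state is a dict: "clock": time; "joint_pos": joint angles; "joint_velocities": joint speeds; "tau": joint torques, N m; "position": TCP position; "ee_rot": TCP orientation; "ft_force": force on the tool from outside, world axes, zero at the start; "torque": the same for the moment, N m; "grip_width": opening from 0.0 (shut) to 1.0 (fully open); "grasp_force": force on a finger pad.
Only numpy, scipy, OpenCV 4.12 (cv2) and the standard library are available. Lean on these libraries where they do the work, as an engineer would, in place of code of your own. Each camera call takes 0.05 s, during which the arm holds its last target. There are 200 camera calls.

## Working session

There is one attempt and no reset: what is moved stays moved. The work goes in short steps, Python scripts to look and compute and a tool call to move; the robot and the scene stay as the last step left them, time stands still between calls to the robot, and variables do not carry over. Pictures are saved under pics/ and viewed, at most 10 in all, crops included, and the job is handed in when it is done.

Besides the shell and the picture viewer there is one more tool, called after "Call:" as name(argument=value, ...), one argument or row to a line, values as JSON. move_arm: Moves the arm, as the interface text tells. Its arguments: {"type":"object","properties":{"plan":{"type":"array","items":{"type":"object","properties":{"delta_pos":{"type":"array","items":{"type":"number"}},"turn":{"type":"array","items":{"type":"number"}},"fingers":{"type":"number"}}}},"force":{"type":"number"}},"required":["plan"]}

```bash
mkdir -p pics; cat > h.py <<'E'
import numpy as np, cv2
from workcell import get_obs, camera, hand_in, tip_reach
from scipy.spatial.transform import Rotation as Rot
def cloud(c, T=None):
    h,w=c["range_z"].shape
    u,v=np.meshgrid(np.arange(w),np.arange(h))
    K=np.array([[c["fx"],0,c["cx"]],[0,c["fy"],c["cy"]],[0,0,1.]])
    p=cv2.undistortPoints(np.stack([u,v],-1).reshape(-1,1,2).astype(float),K,np.array([c["k1"],0,0,0,0.]))
    p=p.reshape(h,w,2); z=c["range_z"].astype(float)
    P=np.dstack([p[...,0]*z,p[...,1]*z,z])
    if "R" in c: return (P-np.array(c["t"]))@np.array(c["R"])
    M=T@np.array(c["tool_from_camera"]); return P@M[:3,:3].T+M[:3,3]
def tool():
    o=get_obs(); T=np.eye(4); T[:3,:3]=Rot.from_quat(o["ee_rot"]).as_matrix(); T[:3,3]=o["position"]; return T
E
python3 - <<'E'
from h import *
o=get_obs(); print({k:np.round(v,4) for k,v in o.items()}, tip_reach); print(tool().round(3))
for n in("side","top"):
    c=camera(n); cv2.imwrite(f"pics/{n}0.png",c["color"][...,::-1]); P=cloud(c); np.savez(f"{n}0.npz",P=P,C=c["color"],z=c["range_z"])
    print(n,c["fx"],c["k1"],(-np.array(c["R"]).T@np.array(c["t"])).round(3), (c["range_z"]>0).mean())
E
```

```text
{'clock': np.float64(0.0), 'joint_pos': array([ 1.2764,  0.3329, -0.0647,  1.4609,  0.0216,  1.3499, -0.0885]), 'joint_velocities': array([ 0.0009, -0.001 ,  0.0016, -0.0007, -0.0005,  0.001 ,  0.0004]), 'tau': array([ 9.00000e-04, -6.25454e+01,  4.94000e-02, -3.91608e+01,
        1.63000e-02,  9.90000e-03,  1.00000e-04]), 'position': array([ 0.1677, -0.6017,  0.2415]), 'ee_rot': array([ 9.908e-01,  1.355e-01, -1.000e-04, -7.000e-04]), 'ft_force': array([-1.0622, -0.489 , -0.0477]), 'torque': array([-0.0148,  0.0152, -0.0049]), 'grasp_force': np.float64(0.0), 'grip_width': np.float64(1.002)} 0.011
[[ 0.963  0.268 -0.     0.168]
 [ 0.268 -0.963  0.001 -0.602]
 [-0.    -0.001 -1.     0.242]
 [ 0.     0.     0.     1.   ]]
side 383.8336023651702 -0.02612781603701113 [0.016 0.522 0.944] 0.9957312925170068
top 540.9115377281157 -0.06768244977260453 [ 0.378 -0.023  1.484] 0.9958418367346938
```

View pics/side0.png

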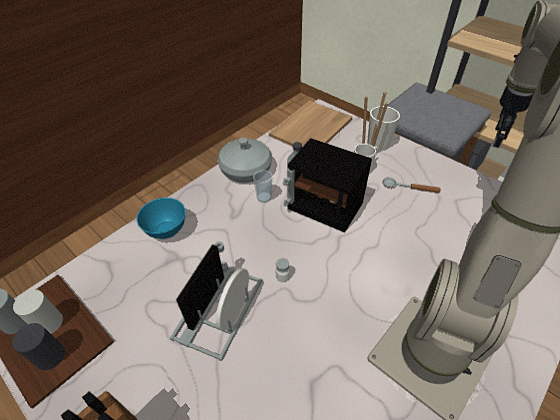

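View pics/top0.png

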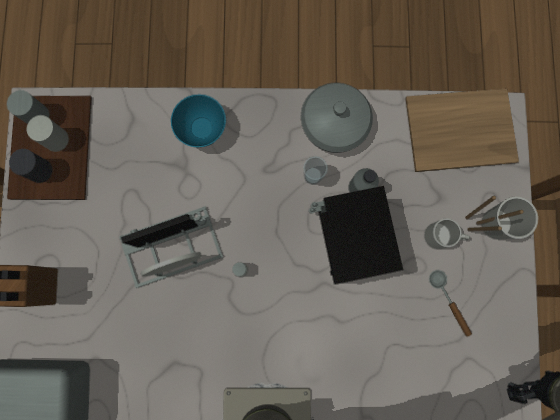

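The side view shows the door in the rack near (200,290) with the plate in front of it, and the cabinet at (330,185). In the top view the door's top edge runs from (123,240) to (200,215) with the knuckles at about (203,215). The cabinet top is centred at (362,235) with the hinge strip at (318,207).

```bash
python3 - <<'E'
from h import *
for n in("top","side"):
    d=np.load(n+"0.npz"); P=d["P"]; C=d["C"].astype(int); dark=C.max(-1)<70
    def rect(m,name):
        q=P[m]; q=q[:, :2]
        r=cv2.minAreaRect(q.astype(np.float32)); print(n,name,len(q),"z",np.median(P[m][:,2]).round(4),"mean",q.mean(0).round(4),"box",cv2.boxPoints(r).round(4).tolist())
    z=P[...,2]; y=P[...,1]; x=P[...,0]
    box=lambda x0,x1,y0,y1:(x>x0)&(x<x1)&(y>y0)&(y<y1)
    # cabinet top
    for nm,m in (("cab",dark&(z>.185)&(z<.21)&box(.3,.75,-.45,0)),("door",dark&(z>.152)&(z<.172)&box(.3,.75,.1,.5)),("plate",~dark&(z>.16)&(z<.18)&box(.3,.75,.1,.5))):
        if m.sum()<20: print(n,nm,m.sum()); continue
        nl,L,st,_=cv2.connectedComponentsWithStats(m.astype(np.uint8)); k=1+st[1:,4].argmax(); rect(L==k,nm)
    s=(~dark)&(z>.10)&box(.45,.7,-.15,0.02); print("steel near strip",[(a.round(3).tolist()) for a in P[s][::15]][:25])
    s=(~dark)&(z>.10)&box(.45,.7,.09,.18); print("steel door",[(a.round(3).tolist()) for a in P[s][::10]][:25])
E
```

```text
top cab 5879 z 0.1953 mean [ 0.505  -0.2239] box [[0.3871000111103058, -0.1615000069141388], [0.42250001430511475, -0.32679998874664307], [0.6288999915122986, -0.2825999855995178], [0.593500018119812, -0.11729999631643295]]
top door 503 z 0.1611 mean [0.5228 0.2761] box [[0.4844000041484833, 0.3564000129699707], [0.5444999933242798, 0.19130000472068787], [0.5608999729156494, 0.1972000002861023], [0.5008000135421753, 0.36239999532699585]]
top plate 130 z 0.1666 mean [0.4378 0.2469] box [[0.4189000129699707, 0.28209999203681946], [0.44609999656677246, 0.2092999964952469], [0.4562000036239624, 0.21310000121593475], [0.42910000681877136, 0.2858999967575073]]
steel near strip [[0.696, -0.093, 0.1], [0.662, -0.127, 0.101], [0.594, -0.134, 0.141], [0.592, -0.139, 0.138], [0.585, -0.113, 0.154], [0.584, -0.124, 0.143]]
steel door [[0.569, 0.179, 0.145], [0.561, 0.174, 0.145], [0.556, 0.171, 0.13], [0.468, 0.176, 0.114], [0.46, 0.179, 0.128]]
side cab 2685 z 0.1949 mean [ 0.4998 -0.2194] box [[0.3862000107765198, -0.16110000014305115], [0.4221000075340271, -0.3303999900817871], [0.62949997186
[... 195 characters left out ...]
607967377], [0.5612999796867371, 0.1964000016450882], [0.5004000067710876, 0.35929998755455017]]
side plate 152 z 0.1666 mean [0.4376 0.2483] box [[0.4194999933242798, 0.2809000015258789], [0.44749999046325684, 0.20819999277591705], [0.45820000767707825, 0.21230000257492065], [0.4302000105381012, 0.2851000130176544]]
steel near strip [[0.598, -0.139, 0.194], [0.592, -0.146, 0.166], [0.596, -0.142, 0.154], [0.584, -0.142, 0.152], [0.587, -0.114, 0.158], [0.586, -0.13, 0.143], [0.594, -0.116, 0.14], [0.585, -0.143, 0.122], [0.596, -0.142, 0.107]]
steel door [[0.569, 0.173, 0.144], [0.563, 0.169, 0.141], [0.555, 0.169, 0.143], [0.555, 0.176, 0.142], [0.548, 0.176, 0.139], [0.462, 0.175, 0.107]]
```

The rows are not in the units I measure in: shifts go in shares of 50 cm and turns go in shares of 2 pi rad. I convert before sending: 0.43 m / 0.5 = 0.86, -0.06 m / 0.5 = -0.12, -1.64 rad / 6.2832 = -0.261.

Call:
move_arm(
  plan=[
    {"delta_pos": [0,0,-0.12],"turn": [0,0,0],"fingers": 0},
    {"delta_pos": [0.86,-0.6,-0.24],"turn": [0,0,-0.261],"fingers": 0},
    {"delta_pos": [0.86,-0.6,-0.24],"turn": [0,0,-0.261],"fingers": 0},
    {"delta_pos": [0.86,-0.6,-0.24],"turn": [0,0,-0.261],"fingers": 0},
    {"delta_pos": [0.86,-0.6,-0.24],"turn": [0,0,-0.261],"fingers": 0},
    {"delta_pos": [0.86,-0.6,-0.24],"turn": [0,0,-0.261],"fingers": 0},
    {"delta_pos": [0.86,-0.6,-0.24],"turn": [0,0,-0.261],"fingers": 0},
    {"delta_pos": [0.86,-0.6,-0.24],"turn": [0,0,-0.261],"fingers": 0},
    {"delta_pos": [0.86,-0.6,-0.24],"turn": [0,0,-0.261],"fingers": 0},
    {"delta_pos": [0.86,-0.6,-0.24],"turn": [0,0,-0.261],"fingers": 0},
    {"delta_pos": [0.86,-0.6,-0.24],"turn": [0,0,-0.261],"fingers": 0},
    {"delta_pos": [0.86,-0.6,-0.24],"turn": [0,0,-0.261],"fingers": 0},
  ],
)

```text
clock: 1.6
position: [0.5009, -0.1986, 0.3619]
ee_rot: [0.578, 0.816, -0.0, -0.0]
ft_force: [-0.4, -0.6, -0.4]
grip_width: 1.001
grasp_force: 0.0
```

```bash
cat >> h.py <<'E'
def go(pos,yawdeg):
    """tool-frame shift and turn to a TCP position with tool pointing down, tool x at yawdeg in world"""
    T=tool(); a=np.radians(yawdeg); x=[np.cos(a),np.sin(a),0]; z=[0,0,-1.]
    G=np.stack([x,np.cross(z,x),z],1)
    print("shift",(T[:3,:3].T@(np.array(pos)-T[:3,3])).round(4),"turn",Rot.from_matrix(T[:3,:3].T@G).as_rotvec().round(4))
E
python3 - <<'E'
from h import *
T=tool(); c=camera("wrist"); print(np.array(c["tool_from_camera"]).round(3),c["fx"])
P=cloud(c,T); np.savez("w1.npz",P=P,C=c["color"]); cv2.imwrite("pics/w1.png",c["color"][...,::-1])
go([.5228,.2758,.30],110.06)
E
```

```text
[[ 0.001 -0.949 -0.315  0.08 ]
 [ 1.     0.001  0.     0.001]
 [ 0.    -0.315  0.949 -0.131]
 [ 0.     0.     0.     1.   ]] 357.2363855597656
shift [0.4406 0.1781 0.0618] turn [-0.0008  0.     -0.0125]
```

View pics/w1.png

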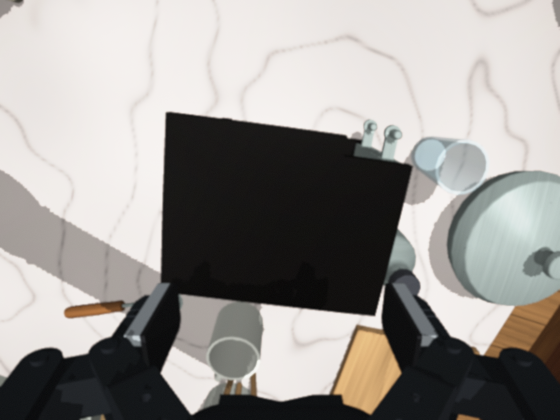

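The wrist view shows the cabinet top with the two pins at about (393,131) for the upper and (371,125) for the lower, both steel.

```bash
python3 - <<'E'
from h import *
d=np.load("w1.npz"); P=d["P"]; C=d["C"]
cv2.imwrite("pics/w1c.png",cv2.resize(C[110:165,340:410,::-1],None,fx=10,fy=10,interpolation=cv2.INTER_NEAREST))
z=P[...,2]
for lo,hi in((.148,.165),(.056,.073)):
    m=(z>lo)&(z<hi); m[:110]=0;m[165:]=0;m[:,:340]=0;m[:,410:]=0
    v,u=np.nonzero(m); print(len(u),u.mean(),v.mean(),P[m].mean(0).round(4),np.ptp(P[m],axis=0).round(4), np.c_[u,v,(P[m]*1000).round()][:40].astype(int).tolist())
E
```

```text
110 395.04545454545456 138.85454545454544 [ 0.589  -0.1213  0.1548] [0.0177 0.0307 0.0107] [[394, 130, 587, -114, 149], [395, 130, 587, -114, 151], [396, 130, 586, -113, 155], [397, 130, 587, -113, 155], [398, 130, 588, -113, 156], [392, 131, 585, -115, 149], [393, 131, 585, -115, 151], [394, 131, 586, -115, 151], [395, 131, 586, -115, 156], [396, 131, 587, -114, 155], [397, 131, 587, -114, 157], [398, 131, 588, -114, 156], [399, 131, 589, -113, 156], [400, 131, 590, -113, 155], [391, 132, 585, -117, 148], [392, 132, 585, -116, 150], [393, 132, 585, -116, 154], [394, 132, 585, -116, 156], [395, 132, 586, -115, 155], [396, 132, 587, -115, 156], [397, 132, 587, -115, 157], [398, 132, 588, -114, 157], [399, 132, 589, -114, 158], [400, 132, 590, -114, 156], [391, 133, 585, -117, 149], [392, 133, 585, -117, 150], [393, 133, 586, -117, 153], [394, 133, 585, -117, 156], [395, 133, 586, -116, 156], [396, 133, 587, -116, 158], [397, 133, 588, -116, 157], [398, 133, 589, -115, 157], [399, 133, 590, -115, 156], [400, 133, 590, -115, 158], [401, 133, 592, -114, 156], [391, 134, 585, -118, 149], 
[... 583 characters left out ...]
373, 125, 588, -115, 65], [374, 125, 589, -115, 65], [375, 125, 589, -114, 67], [376, 125, 591, -114, 64], [368, 126, 585, -118, 57], [369, 126, 585, -118, 61], [370, 126, 585, -117, 64], [371, 126, 586, -117, 65], [372, 126, 587, -117, 65], [373, 126, 588, -116, 66], [374, 126, 589, -116, 65], [375, 126, 590, -115, 67], [376, 126, 591, -115, 65], [369, 127, 585, -119, 63], [370, 127, 585, -118, 65], [371, 127, 586, -118, 65], [372, 127, 588, -118, 64], [373, 127, 589, -117, 65], [374, 127, 589, -117, 67], [375, 127, 591, -116, 65], [376, 127, 592, -116, 65], [368, 128, 585, -120, 57], [369, 128, 586, -120, 61], [370, 128, 586, -119, 65], [371, 128, 587, -119, 64], [372, 128, 588, -119, 67]]
```

View pics/w1c.png

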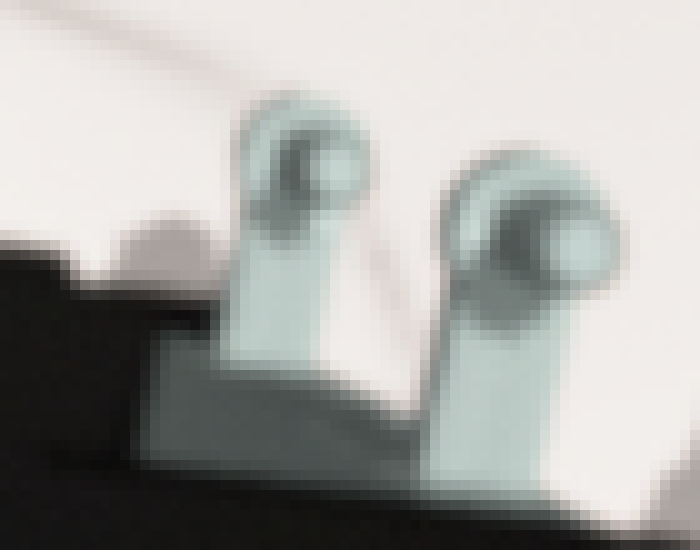

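The crop shows the upper pin tip at image pixel (397,134) and the lower at (373,126). Both give a pin axis near (0.588, -0.117).

In the tool's units: 0.44 m / 0.5 = 0.88, 0.178 m / 0.5 = 0.356, -0.0125 rad / 6.2832 = -0.002.

Call:
move_arm(
  plan=[
    {"delta_pos": [0.88,0.356,0.06],"turn": [0,0,-0.002],"fingers": 0},
    {"delta_pos": [0.88,0.356,0.06],"turn": [0,0,-0.002],"fingers": 0},
    {"delta_pos": [0.88,0.356,0.06],"turn": [0,0,-0.002],"fingers": 0},
    {"delta_pos": [0.88,0.356,0.06],"turn": [0,0,-0.002],"fingers": 0},
    {"delta_pos": [0.88,0.356,0.06],"turn": [0,0,-0.002],"fingers": 0},
    {"delta_pos": [0.88,0.356,0.06],"turn": [0,0,-0.002],"fingers": 0},
    {"delta_pos": [0.88,0.356,0.06],"turn": [0,0,-0.002],"fingers": 0},
    {"delta_pos": [0.88,0.356,0.06],"turn": [0,0,-0.002],"fingers": 0},
    {"delta_pos": [0.88,0.356,0.06],"turn": [0,0,-0.002],"fingers": 0},
    {"delta_pos": [0.88,0.356,0.06],"turn": [0,0,-0.002],"fingers": 0},
  ],
)

```text
clock: 2.9
position: [0.5227, 0.275, 0.332]
ee_rot: [0.573, 0.82, -0.0, 0.0]
ft_force: [-0.1, -0.6, -0.4]
grip_width: 0.995
grasp_force: 0.0
```

```bash
python3 - <<'E'
from h import *
T=tool(); print(T.round(4)); c=camera("wrist"); P=cloud(c,T); C=c["color"].astype(int); x,y,z=P[...,0],P[...,1],P[...,2]
m=(C.max(-1)<70)&(z>.15)&(z<.172)&(x>.42)&(x<.62)&(y>.12)&(y<.42)
nl,L,st,_=cv2.connectedComponentsWithStats(m.astype(np.uint8)); k=1+st[1:,4].argmax(); q=P[L==k]
print(len(q),np.median(q[:,2]),cv2.boxPoints(cv2.minAreaRect(q[:,:2].astype(np.float32))).round(4).tolist())
s=(C.max(-1)>75)&(z>.115)&(z<.15)&(x>.52)&(x<.6)&(y>.14)&(y<.2); q=P[s]; print(len(q),q.min(0).round(4),q.max(0).round(4),q.mean(0).round(4))
cv2.imwrite("pics/w2.png",c["color"][...,::-1])
go([.5228,.2758,.13],110.06)
E
```

```text
[[-3.438e-01  9.390e-01 -1.000e-04  5.227e-01]
 [ 9.390e-01  3.438e-01 -1.100e-03  2.750e-01]
 [-1.000e-03 -5.000e-04 -1.000e+00  3.320e-01]
 [ 0.000e+00  0.000e+00  0.000e+00  1.000e+00]]
3530 0.16129598914555818 [[0.48809999227523804, 0.3546000123023987], [0.5479000210762024, 0.19200000166893005], [0.5630000233650208, 0.19750000536441803], [0.5031999945640564, 0.36010000109672546]]
129 [0.5483 0.1674 0.1254] [0.5732 0.1886 0.143 ] [0.5641 0.1774 0.1411]
shift [0.0013 0.0003 0.2022] turn [-0.0001  0.0011  0.0002]
```

View pics/w2.png

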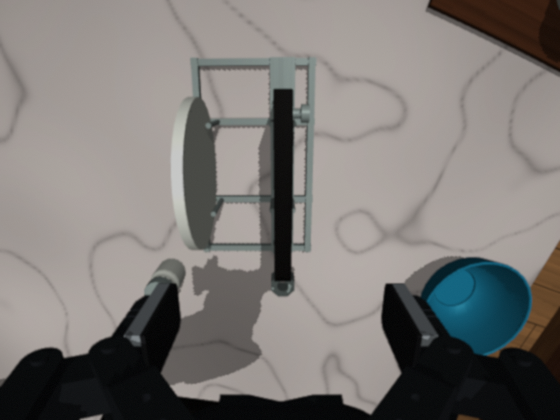

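The view shows the door's top edge vertical from (283,90) to (283,283), the knuckle at the bottom (283,287), and the fingers clear on both sides.

In the tool's units: 0.2 m / 0.5 = 0.4, 0.002 m / 0.5 = 0.004.

Call:
move_arm(
  plan=[
    {"delta_pos": [0,0.004,0.12],"fingers": 0,"turn": [0,0,0]},
    {"delta_pos": [0,0.004,0.24],"fingers": 0,"turn": [0,0,0]},
    {"delta_pos": [0,0.004,0.34],"fingers": 0,"turn": [0,0,0]},
    {"delta_pos": [0,0.004,0.4],"fingers": 0,"turn": [0,0,0]},
    {"delta_pos": [0,0.004,0.4],"fingers": 0,"turn": [0,0,0]},
    {"delta_pos": [0,0.004,0.4],"fingers": 0.6,"turn": [0,0,0]},
    {"delta_pos": [0,0.004,0.4],"fingers": 0.8,"turn": [0,0,0]},
    {"delta_pos": [0,0.004,0.4],"fingers": 1,"turn": [0,0,0]},
    {"delta_pos": [0,0.004,0.4],"fingers": 1,"turn": [0,0,0]},
    {"delta_pos": [0,0.004,0.4],"fingers": 1,"turn": [0,0,0]},
    {"delta_pos": [0,0.004,0.4],"fingers": 1,"turn": [0,0,0]},
  ],
  force=80,
)

```text
clock: 4.32
position: [0.5243, 0.2775, 0.133]
ee_rot: [0.572, 0.82, 0.0, 0.0]
ft_force: [0.1, 0.1, 5.7]
grip_width: 0.18
grasp_force: 79.1
```

In the tool's units: -0.11 m / 0.5 = -0.22, -0.085 m / 0.5 = -0.17.

Call:
move_arm(
  plan=[
    {"delta_pos": [0,0,-0.04],"turn": [0,0,0],"fingers": 1},
    {"delta_pos": [0,0,-0.1],"turn": [0,0,0],"fingers": 1},
    {"delta_pos": [0,0,-0.17],"turn": [0,0,0],"fingers": 1},
    {"delta_pos": [0,0,-0.22],"turn": [0,0,0],"fingers": 1},
    {"delta_pos": [0,0,-0.22],"turn": [0,0,0],"fingers": 1},
    {"delta_pos": [0,0,-0.22],"turn": [0,0,0],"fingers": 1},
  ],
)

```text
clock: 5.08
position: [0.5236, 0.2769, 0.2413]
ee_rot: [0.572, 0.82, -0.001, -0.0]
ft_force: [-0.5, -0.5, -3.5]
grip_width: 0.178
grasp_force: 78.6
```

```bash
python3 - <<'E'
from h import *
T=tool(); o=get_obs(); print(T.round(4),o["ft_force"].round(2),o["torque"].round(3),o["grip_width"])
for n in("top","side","wrist"):
    c=camera(n); P=cloud(c,T); Q=(P-T[:3,3])@T[:3,:3]; C=c["color"].astype(int)
    # tool coords; door panel/knuckles
    x,y,z=Q[...,0],Q[...,1],Q[...,2]
    m=(C.max(-1)<70)&(abs(y)<.02)&(z>-.035)&(z<-.02)&(abs(x)<.12); q=Q[m]
    print(n,len(q),"top z",np.median(q[:,2]).round(4),"x",q[:,0].min().round(4),q[:,0].max().round(4))
    for a,b in((-.087,-.025),(.025,.1)):
        r=q[(q[:,0]>a)&(q[:,0]<b)]; 
        if len(r): print("   y mean at x",r[:,0].mean().round(3),r[:,1].mean().round(4),"z",r[:,2].mean().round(4))
    s=(C.max(-1)>70)&(abs(y)<.03)&(z>-.02)&(z<.015)&(x<-.085)&(x>-.13); q=Q[s]
    if len(q): print("  knuckle",len(q),q.min(0).round(4),q.max(0).round(4),q.mean(0).round(4))
    np.savez(f"held_{n}.npz",Q=Q,C=c["color"])
E
```

```text
[[-3.462e-01  9.382e-01 -1.100e-03  5.236e-01]
 [ 9.382e-01  3.462e-01 -8.000e-04  2.769e-01]
 [-4.000e-04 -1.300e-03 -1.000e+00  2.413e-01]
 [ 0.000e+00  0.000e+00  0.000e+00  1.000e+00]] [-0.5  -0.53 -3.51] [ 0.037  0.038 -0.01 ] 0.17782875855564662
top 205 top z -0.0279 x -0.0877 -0.0276
   y mean at x -0.057 -0.0015 z -0.0278
  knuckle 67 [-0.1158 -0.0107 -0.0156] [-0.0873  0.0104  0.0088] [-0.1031  0.0004 -0.0067]
side 386 top z -0.0279 x -0.088 0.084
   y mean at x -0.069 -0.0033 z -0.0264
   y mean at x 0.057 -0.003 z -0.0273
  knuckle 68 [-0.1172 -0.0143 -0.0102] [-0.0924  0.0106  0.0124] [-0.1044 -0.0043 -0.0034]
wrist 17410 top z -0.0283 x -0.0283 0.0851
   y mean at x -0.026 0.0015 z -0.0281
   y mean at x 0.057 0.0013 z -0.0283
```

In the tool's units: -0.23 m / 0.5 = -0.46, 0.059 m / 0.5 = 0.118, 0.142 rad / 6.2832 = 0.0226.

Call:
move_arm(
  plan=[
    {"delta_pos": [-0.06,-0.014,0],"turn": [0,0,0.0032],"fingers": 1},
    {"delta_pos": [-0.14,-0.032,0],"turn": [0,0,0.008],"fingers": 1},
    {"delta_pos": [-0.23,-0.054,0],"turn": [0,0,0.0127],"fingers": 1},
    {"delta_pos": [-0.32,-0.074,0],"turn": [0,0,0.0175],"fingers": 1},
    {"delta_pos": [-0.4,-0.094,0.02],"turn": [0,0,0.0207],"fingers": 1},
    {"delta_pos": [-0.44,-0.104,0.05],"turn": [0,0,0.0226],"fingers": 1},
    {"delta_pos": [-0.46,-0.108,0.09],"turn": [0,0,0.0226],"fingers": 1},
    {"delta_pos": [-0.46,-0.108,0.118],"turn": [0,0,0.0226],"fingers": 1},
    {"delta_pos": [-0.46,-0.108,0.118],"turn": [0,0,0.0226],"fingers": 1},
    {"delta_pos": [-0.46,-0.108,0.118],"turn": [0,0,0.0226],"fingers": 1},
  ],
)

```text
clock: 6.48
position: [0.5531, 0.0442, 0.1838]
ee_rot: [0.628, 0.778, 0.0, 0.0]
ft_force: [-0.3, 0.1, -2.4]
grip_width: 0.176
grasp_force: 78.2
```

```bash
python3 - <<'E'
from h import *
T=tool(); o=get_obs(); print(T.round(4),o["ft_force"].round(2),o["torque"].round(3),o["grip_width"])
cab=np.array([.5098,-.2312,0]); a=np.radians(12.1); cy=np.array([np.cos(a),np.sin(a),0]); cx=np.array([np.sin(a),-np.cos(a),0])
for n in("top","side"):
    c=camera(n); P=cloud(c); C=c["color"].astype(int); x,y,z=P[...,0],P[...,1],P[...,2]
    s=(C.max(-1)>75)&(z>.135)&(z<.165)&(abs(x-.587)<.025)&(abs(y+.1175)<.02); q=P[s]
    tip=q[q[:,2]>.15]; print(n,"pin",len(tip),tip.mean(0).round(4),tip.min(0).round(4),tip.max(0).round(4))
    cv2.imwrite(f"pics/ap_{n}.png",c["color"][...,::-1])
go([.5652,-.0158,.182],102.1)
i=cv2.imread("pics/ap_side.png")[120:300,200:440]; j=cv2.imread("pics/ap_top.png")[150:290,220:420]
i=cv2.resize(i,(400,300),interpolation=cv2.INTER_CUBIC); j=cv2.resize(j,(400,300),interpolation=cv2.INTER_CUBIC)
cv2.imwrite("pics/ap.png",np.hstack([i,j]))
E
```

```text
[[-2.119e-01  9.773e-01  6.000e-04  5.531e-01]
 [ 9.773e-01  2.119e-01  5.000e-04  4.420e-02]
 [ 3.000e-04  7.000e-04 -1.000e+00  1.838e-01]
 [ 0.000e+00  0.000e+00  0.000e+00  1.000e+00]] [-0.3   0.14 -2.43] [ 0.017 -0.026  0.071] 0.1755602507186309<stdin>:7: RuntimeWarning: Mean of empty slice.
  ret = um.true_divide(
Traceback (most recent call last):
ValueError: zero-size array to reduction operation minimum which has no identity
```

In the tool's units: -0.061 m / 0.5 = -0.122, -0.053 m / 0.5 = -0.106.

Call:
move_arm(
  plan=[
    {"delta_pos": [-0.03,0,0],"turn": [0,0,0],"fingers": 1},
    {"delta_pos": [-0.06,0,0],"turn": [0,0,0],"fingers": 1},
    {"delta_pos": [-0.086,-0.002,0],"turn": [0,0,0],"fingers": 1},
    {"delta_pos": [-0.106,-0.002,0],"turn": [0,0,0],"fingers": 1},
    {"delta_pos": [-0.122,-0.002,0],"turn": [0,0,0],"fingers": 1},
    {"delta_pos": [-0.122,-0.002,0],"turn": [0,0,0],"fingers": 1},
    {"delta_pos": [-0.122,-0.002,0],"turn": [0,0,0],"fingers": 1},
  ],
)

```text
clock: 7.4
position: [0.5647, -0.0165, 0.1833]
ee_rot: [0.628, 0.778, 0.0, -0.0]
ft_force: [-0.6, 0.9, -3.1]
grip_width: 0.178
grasp_force: 78.3
```

```bash
python3 - <<'E'
from h import *
T=tool(); o=get_obs(); print(T.round(4).tolist(),o["ft_force"].round(2),o["torque"].round(3))
print("hinge est",(T@[-.104,0,.122,1])[:3].round(4))
i=camera("side")["color"][120:300,200:440,::-1]; c=camera("top"); j=c["color"][150:290,220:420,::-1]
i=cv2.resize(i,(400,300),interpolation=cv2.INTER_CUBIC); j=cv2.resize(j,(400,300),interpolation=cv2.INTER_CUBIC)
cv2.imwrite("pics/ap2.png",np.hstack([i,j]))
E
```

```text
[[-0.2106, 0.9776, 0.0, 0.5647], [0.9776, 0.2106, 0.0003, -0.0165], [0.0003, 0.0001, -1.0, 0.1833], [0.0, 0.0, 0.0, 1.0]] [-0.59  0.87 -3.12] [0.013 0.024 0.021]
hinge est [ 0.5866 -0.1181  0.0613]
```

View pics/ap2.png

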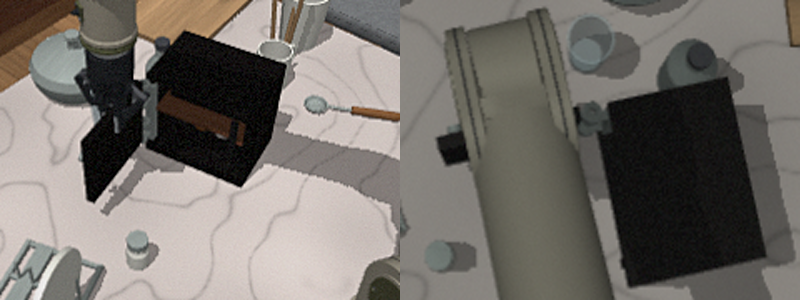

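Side crop: the door is held upright with its hinge edge at the strip. Top crop: the knuckle is over the strip at about (590,118). Nothing is touching, so I'm lowering slowly.

In the tool's units: 0.0175 m / 0.5 = 0.035, 0.013 m / 0.5 = 0.026.

Call:
move_arm(
  plan=[
    {"delta_pos": [0,0,0.012],"turn": [0,0,0],"fingers": 1},
    {"delta_pos": [0,0,0.022],"turn": [0,0,0],"fingers": 1},
    {"delta_pos": [0,0,0.026],"turn": [0,0,0],"fingers": 1},
    {"delta_pos": [0,0,0.029],"turn": [0,0,0],"fingers": 1},
    {"delta_pos": [0,0,0.031],"turn": [0,0,0],"fingers": 1},
    {"delta_pos": [0,0,0.033],"turn": [0,0,0],"fingers": 1},
    {"delta_pos": [0,0,0.035],"turn": [0,0,0],"fingers": 1},
    {"delta_pos": [0,0,0.035],"turn": [0,0,0],"fingers": 1},
  ],
)

```text
clock: 8.5
position: [0.5649, -0.017, 0.1659]
ee_rot: [0.628, 0.778, 0.0, 0.0]
ft_force: [0.7, 0.4, -2.2]
grip_width: 0.182
grasp_force: 78.5
```

In the tool's units: 0.003 m / 0.5 = 0.006, 0.002 m / 0.5 = 0.004.

Call:
move_arm(
  plan=[
    {"delta_pos": [0,0,0.002],"turn": [0,0,0],"fingers": 1},
    {"delta_pos": [0,0,0.004],"turn": [0,0,0],"fingers": 1},
    {"delta_pos": [0,0,0.006],"turn": [0,0,0],"fingers": 1},
    {"delta_pos": [0,0,0.006],"turn": [0,0,0],"fingers": 1},
  ],
)

```text
clock: 9.0
position: [0.5649, -0.0165, 0.1628]
ee_rot: [0.628, 0.778, 0.0, 0.0]
ft_force: [1.0, 4.0, -1.9]
grip_width: 0.178
grasp_force: 78.7
```

In the tool's units: 0.003 m / 0.5 = 0.006, 0.002 m / 0.5 = 0.004.

Call:
move_arm(
  plan=[
    {"delta_pos": [0.002,0,0],"turn": [0,0,0],"fingers": 1},
    {"delta_pos": [0.002,0,0.002],"turn": [0,0,0],"fingers": 1},
    {"delta_pos": [0.002,0,0.004],"turn": [0,0,0],"fingers": 1},
    {"delta_pos": [0.002,0,0.006],"turn": [0,0,0],"fingers": 1},
    {"delta_pos": [0.002,0,0.006],"turn": [0,0,0],"fingers": 1},
  ],
)

```text
clock: 9.62
position: [0.5647, -0.0161, 0.1598]
ee_rot: [0.628, 0.778, 0.0, 0.0]
ft_force: [4.1, 1.9, -0.4]
grip_width: 0.178
grasp_force: 78.8
```

In the tool's units: 0.004 m / 0.5 = 0.008, 0.003 m / 0.5 = 0.006.

Call:
move_arm(
  plan=[
    {"delta_pos": [0.001,0.002,0],"turn": [0,0,0],"fingers": 1},
    {"delta_pos": [0.001,0.002,0.002],"turn": [0,0,0],"fingers": 1},
    {"delta_pos": [0.001,0.002,0.004],"turn": [0,0,0],"fingers": 1},
    {"delta_pos": [0.001,0.002,0.006],"turn": [0,0,0],"fingers": 1},
    {"delta_pos": [0.001,0.002,0.008],"turn": [0,0,0],"fingers": 1},
    {"delta_pos": [0.001,0.002,0.008],"turn": [0,0,0],"fingers": 1},
  ],
)

```text
clock: 10.38
position: [0.5652, -0.0156, 0.1556]
ee_rot: [0.629, 0.778, -0.0, -0.0]
ft_force: [0.9, 0.5, -2.9]
grip_width: 0.178
grasp_force: 78.5
```

In the tool's units: 0.0035 m / 0.5 = 0.007, 0.003 m / 0.5 = 0.006.

Call:
move_arm(
  plan=[
    {"delta_pos": [0,0,0.002],"turn": [0,0,0],"fingers": 1},
    {"delta_pos": [0,0,0.004],"turn": [0,0,0],"fingers": 1},
    {"delta_pos": [0,0,0.006],"turn": [0,0,0],"fingers": 1},
    {"delta_pos": [0,0,0.007],"turn": [0,0,0],"fingers": 1},
    {"delta_pos": [0,0,0.007],"turn": [0,0,0],"fingers": 1},
  ],
)

```text
clock: 11.0
position: [0.5653, -0.0154, 0.1522]
ee_rot: [0.629, 0.778, -0.0, -0.0]
ft_force: [0.2, 0.3, -3.5]
grip_width: 0.18
grasp_force: 78.5
```

In the tool's units: 0.0015 m / 0.5 = 0.003, 0.001 m / 0.5 = 0.002.

Call:
move_arm(
  plan=[
    {"delta_pos": [0,0,0.001],"turn": [0,0,0],"fingers": 1},
    {"delta_pos": [0,0,0.002],"turn": [0,0,0],"fingers": 1},
    {"delta_pos": [0,0,0.003],"turn": [0,0,0],"fingers": 1},
    {"delta_pos": [0,0,0.003],"turn": [0,0,0],"fingers": 1},
  ],
)

```text
clock: 11.5
position: [0.5654, -0.0154, 0.1509]
ee_rot: [0.629, 0.778, -0.0, 0.0]
ft_force: [0.0, 0.3, -1.4]
grip_width: 0.174
grasp_force: 78.7
```

In the tool's units: 0.001 m / 0.5 = 0.002, 0.0005 m / 0.5 = 0.001.

Call:
move_arm(
  plan=[
    {"delta_pos": [0,0,0.001],"turn": [0,0,0],"fingers": 1},
    {"delta_pos": [0,0,0.002],"turn": [0,0,0],"fingers": 1},
    {"delta_pos": [0,0,0.002],"turn": [0,0,0],"fingers": 1},
    {"delta_pos": [0,0,0.002],"turn": [0,0,0],"fingers": 1},
  ],
)

```text
clock: 12.0
position: [0.5656, -0.0152, 0.1503]
ee_rot: [0.628, 0.778, 0.0, 0.0]
ft_force: [-2.1, 0.6, 6.3]
grip_width: 0.176
grasp_force: 79.7
```

In the tool's units: -0.12 m / 0.5 = -0.24, -0.09 m / 0.5 = -0.18.

Call:
move_arm(
  plan=[
    {"delta_pos": [0,0,-0.001],"turn": [0,0,0],"fingers": 1},
    {"delta_pos": [0,0,-0.001],"turn": [0,0,0],"fingers": 0.6},
    {"delta_pos": [0,0,-0.001],"turn": [0,0,0],"fingers": 0.5},
    {"delta_pos": [0,0,-0.001],"turn": [0,0,0],"fingers": 0.5},
    {"delta_pos": [0,0,-0.04],"turn": [0,0,0],"fingers": 0.5},
    {"delta_pos": [0,0,-0.1],"turn": [0,0,0],"fingers": 0.5},
    {"delta_pos": [0,0,-0.18],"turn": [0,0,0],"fingers": 0.5},
    {"delta_pos": [0,0,-0.24],"turn": [0,0,0],"fingers": 0.5},
    {"delta_pos": [0,0,-0.24],"turn": [0,0,0],"fingers": 0.5},
  ],
)

```text
clock: 13.12
position: [0.5666, -0.015, 0.2736]
ee_rot: [0.628, 0.778, 0.001, 0.002]
ft_force: [-0.7, 0.1, 0.2]
grip_width: 0.501
grasp_force: 0.0
```

```bash
python3 - <<'E'
from h import *
T=tool(); o=get_obs(); print(T.round(4).tolist(),o["ft_force"].round(2))
c=camera("wrist"); P=cloud(c,T); cv2.imwrite("pics/hung.png",c["color"][...,::-1]); C=c["color"].astype(int)
x,y,z=P[...,0],P[...,1],P[...,2]; m=(C.max(-1)<70)&(z>.165)&(z<.19)&(y>-.11)&(y<.11)&(x>.5)&(x<.63)
nl,L,st,_=cv2.connectedComponentsWithStats(m.astype(np.uint8)); k=1+st[1:,4].argmax(); q=P[L==k]
print(len(q),np.median(q[:,2]),cv2.boxPoints(cv2.minAreaRect(q[:,:2].astype(np.float32))).round(4).tolist())
E
```

```text
[[-0.2101, 0.9777, 0.0054, 0.5666], [0.9777, 0.2101, -0.0005, -0.015], [-0.0017, 0.0052, -1.0, 0.2736], [0.0, 0.0, 0.0, 1.0]] [-0.7   0.11  0.15]
5697 0.17666380900047696 [[0.5396999716758728, 0.06759999692440033], [0.5774999856948853, -0.1014999970793724], [0.5932000279426575, -0.09809999912977219], [0.5552999973297119, 0.07109999656677246]]
```

View pics/hung.png

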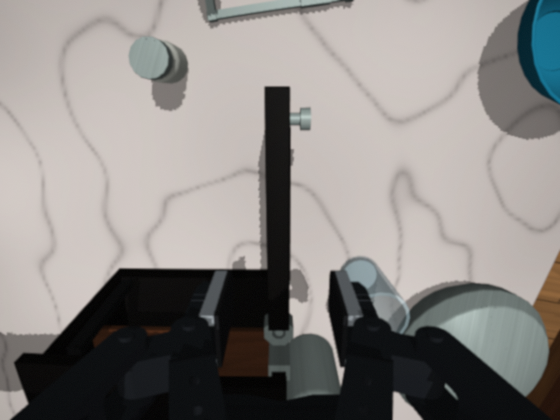

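The view shows the door hung square to the open front: panel from (277,88) to (277,320), knuckle at (277,330), knob at (305,118). The panel top at z≈0.177 means it is down on its hinges. Next I push its outer face.

In the tool's units: 0.109 m / 0.5 = 0.218, 0.06 m / 0.5 = 0.12.

Call:
move_arm(
  plan=[
    {"delta_pos": [0.072,0.12,0],"turn": [0,0,0],"fingers": 1},
    {"delta_pos": [0.072,0.12,0],"turn": [0,0,0],"fingers": 1},
    {"delta_pos": [0.072,0.12,0.11],"turn": [0,0,0],"fingers": 1},
    {"delta_pos": [0.072,0.12,0.218],"turn": [0,0,0],"fingers": 1},
    {"delta_pos": [0.072,0.12,0.218],"turn": [0,0,0],"fingers": 1},
    {"delta_pos": [0.072,0.09,0.218],"turn": [0,0,0],"fingers": 1},
    {"delta_pos": [0.072,0.068,0.218],"turn": [0,0,0],"fingers": 1},
    {"delta_pos": [0.072,0.046,0.218],"turn": [0,0,0],"fingers": 1},
    {"delta_pos": [0.076,0.011,0.218],"turn": [0,0,0],"fingers": 1},
    {"delta_pos": [0.076,-0.024,0.218],"turn": [0,0,0],"fingers": 1},
    {"delta_pos": [0.07,-0.062,0.218],"turn": [0,0,0],"fingers": 1},
    {"delta_pos": [0.06,-0.097,0.218],"turn": [0,0,0],"fingers": 1},
  ],
)

```text
clock: 14.68
position: [0.5112, 0.0036, 0.1616]
ee_rot: [0.628, 0.778, 0.0, 0.001]
ft_force: [-0.5, 0.0, 0.2]
grip_width: 0.0
grasp_force: 0.1
```

```bash
cat > door.py <<'E'
from h import *
T=tool(); o=get_obs(); p=T[:3,3]-[.5875,-.117,0]; print("TCP rel hinge in X,Y:",(p@[-.21,.978,0]).round(4),(p@[.978,.21,0]).round(4),p[2].round(4),o["ft_force"].round(2),o["clock"])
for n in("side","wrist"):
    c=camera(n); P=cloud(c,T); C=c["color"].astype(int); x,y,z=P[...,0],P[...,1],P[...,2]
    r=np.hypot(x-.5875,y+.117); cabx=(P-[.5098,-.2312,0])@[.2096,-.978,0]
    m=(C.max(-1)<70)&(z>.168)&(z<.183)&(r<.2)&(r>.015)&(cabx<-.08)
    q=P[m]
    if len(q)>20:
        l=cv2.fitLine(q[:,:2].astype(np.float32),cv2.DIST_HUBER,0,.01,.01).ravel(); print(n,len(q),q.mean(0).round(4),"line deg",np.degrees(np.arctan2(l[1],l[0])).round(1),"z",np.median(q[:,2]).round(4))
E
python3 door.py
```

```text
TCP rel hinge in X,Y: 0.1339 -0.0493 0.1616 [-0.49  0.04  0.21] 14.675
side 120 [ 0.4818 -0.0086  0.1759] line deg -52.2 z 0.1758
wrist 5816 [0.4805 0.0073 0.175 ] line deg -36.8 z 0.1757
```

In the tool's units: -0.089 m / 0.5 = -0.178, -0.086 m / 0.5 = -0.172.

Call:
move_arm(
  plan=[
    {"delta_pos": [-0.014,-0.032,0],"turn": [0,0,0],"fingers": 1},
    {"delta_pos": [-0.033,-0.064,0],"turn": [0,0,0],"fingers": 1},
    {"delta_pos": [-0.056,-0.094,0],"turn": [0,0,0],"fingers": 1},
    {"delta_pos": [-0.084,-0.12,0],"turn": [0,0,0],"fingers": 1},
    {"delta_pos": [-0.1,-0.132,0],"turn": [0,0,0],"fingers": 1},
    {"delta_pos": [-0.117,-0.144,0],"turn": [0,0,0],"fingers": 1},
    {"delta_pos": [-0.135,-0.154,0],"turn": [0,0,0],"fingers": 1},
    {"delta_pos": [-0.153,-0.162,0],"turn": [0,0,0],"fingers": 1},
    {"delta_pos": [-0.166,-0.168,0],"turn": [0,0,0],"fingers": 1},
    {"delta_pos": [-0.178,-0.172,0],"turn": [0,0,0],"fingers": 1},
    {"delta_pos": [-0.178,-0.172,0],"turn": [0,0,0],"fingers": 1},
  ],
)

```text
clock: 16.15
position: [0.4463, -0.1018, 0.1608]
ee_rot: [0.629, 0.778, -0.0, -0.0]
ft_force: [1.0, 0.6, 0.3]
grip_width: -0.005
grasp_force: 0.0
```

```bash
python3 door.py; python3 - <<'E'
from h import *
c=camera("wrist"); s=camera("side")["color"][120:300,200:440,::-1]
cv2.imwrite("pics/push.png",np.hstack([cv2.resize(c["color"][...,::-1],(400,300)),cv2.resize(s,(400,300),interpolation=cv2.INTER_CUBIC)]))
E
```

```text
TCP rel hinge in X,Y: 0.0446 -0.1349 0.1608 [1.04 0.58 0.34] 16.15
side 182 [ 0.4822 -0.1153  0.1749] line deg 2.1 z 0.1754
wrist 4905 [ 0.5049 -0.1117  0.1752] line deg 0.6 z 0.176
```

View pics/push.png

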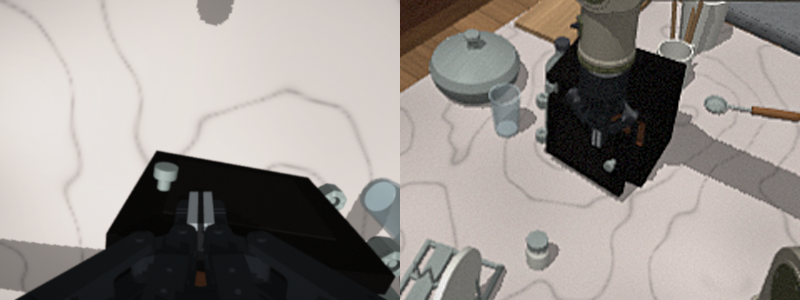

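The left view shows the fingers at (200,215) against the door's outer face, with the knob at (165,170). The right view shows the door nearly shut. I'll close the rest gently.

In the tool's units: -0.022 m / 0.5 = -0.044, -0.019 m / 0.5 = -0.038.

Call:
move_arm(
  plan=[
    {"delta_pos": [-0.01,-0.002,0],"turn": [0,0,0],"fingers": 1},
    {"delta_pos": [-0.02,-0.004,0],"turn": [0,0,0],"fingers": 1},
    {"delta_pos": [-0.028,-0.006,0],"turn": [0,0,0],"fingers": 1},
    {"delta_pos": [-0.034,-0.006,0],"turn": [0,0,0],"fingers": 1},
    {"delta_pos": [-0.038,-0.006,0],"turn": [0,0,0],"fingers": 1},
    {"delta_pos": [-0.042,-0.006,0],"turn": [0,0,0],"fingers": 1},
    {"delta_pos": [-0.044,-0.006,0],"turn": [0,0,0],"fingers": 1},
    {"delta_pos": [-0.044,-0.006,0],"turn": [0,0,0],"fingers": 1},
  ],
)

```text
clock: 17.35
position: [0.448, -0.1234, 0.1608]
ee_rot: [0.629, 0.778, -0.0, -0.0]
ft_force: [-0.2, 0.3, 0.3]
grip_width: -0.003
grasp_force: 0.1
```

```bash
python3 door.py
```

```text
TCP rel hinge in X,Y: 0.023 -0.1378 0.1608 [-0.22  0.34  0.27] 17.35
side 214 [ 0.49   -0.1301  0.1753] line deg 8.9 z 0.1756
wrist 7025 [ 0.522  -0.1234  0.1759] line deg -0.4 z 0.1775
```

Call:
move_arm(
  plan=[
    {"delta_pos": [-0.002,0,0],"turn": [0,0,0],"fingers": 1},
    {"delta_pos": [-0.004,0,0],"turn": [0,0,0],"fingers": 1},
    {"delta_pos": [-0.006,0,0],"turn": [0,0,0],"fingers": 1},
    {"delta_pos": [-0.008,0,0],"turn": [0,0,0],"fingers": 1},
    {"delta_pos": [-0.008,0,0],"turn": [0,0,0],"fingers": 1},
  ],
)

```text
clock: 18.08
position: [0.4488, -0.1275, 0.1608]
ee_rot: [0.629, 0.778, -0.0, 0.0]
ft_force: [-0.4, -0.7, 0.4]
grip_width: -0.0
grasp_force: 0.1
```

In the tool's units: -0.003 m / 0.5 = -0.006, -0.002 m / 0.5 = -0.004.

Call:
move_arm(
  plan=[
    {"delta_pos": [-0.002,0,0],"turn": [0,0,0],"fingers": 1},
    {"delta_pos": [-0.004,0,0],"turn": [0,0,0],"fingers": 1},
    {"delta_pos": [-0.006,0,0],"turn": [0,0,0],"fingers": 1},
    {"delta_pos": [-0.006,0,0],"turn": [0,0,0],"fingers": 1},
  ],
)

```text
clock: 18.58
position: [0.4495, -0.1304, 0.1608]
ee_rot: [0.629, 0.778, 0.0, 0.0]
ft_force: [0.0, -0.1, -0.3]
grip_width: -0.004
grasp_force: 0.1
```

```bash
python3 door.py
```

```text
TCP rel hinge in X,Y: 0.0159 -0.1378 0.1608 [ 0.05 -0.13 -0.25] 18.575
side 222 [ 0.4929 -0.1345  0.175 ] line deg 12.1 z 0.1757
wrist 7398 [ 0.524  -0.1267  0.1759] line deg 2.3 z 0.1775
```

In the tool's units: -0.002 m / 0.5 = -0.004, -0.001 m / 0.5 = -0.002.

Call:
move_arm(
  plan=[
    {"delta_pos": [-0.002,0,0],"turn": [0,0,0],"fingers": 1},
    {"delta_pos": [-0.004,0,0],"turn": [0,0,0],"fingers": 1},
    {"delta_pos": [-0.004,0,0],"turn": [0,0,0],"fingers": 1},
    {"delta_pos": [-0.004,0,0],"turn": [0,0,0],"fingers": 1},
  ],
)

```text
clock: 19.18
position: [0.4496, -0.1307, 0.1608]
ee_rot: [0.628, 0.778, 0.0, -0.001]
ft_force: [-4.4, 7.3, 3.2]
grip_width: -0.001
grasp_force: 3.8
```

It's against the stop at about 8 N, so I'm backing off.

In the tool's units: -0.1 m / 0.5 = -0.2, 0.08 m / 0.5 = 0.16.

Call:
move_arm(
  plan=[
    {"delta_pos": [0.004,0,0],"turn": [0,0,0],"fingers": 1},
    {"delta_pos": [0.03,0,0],"turn": [0,0,0],"fingers": 1},
    {"delta_pos": [0.1,0,0],"turn": [0,0,0],"fingers": 1},
    {"delta_pos": [0.16,0,-0.08],"turn": [0,0,0],"fingers": 1},
    {"delta_pos": [0.2,0,-0.2],"turn": [0,0,0],"fingers": 1},
    {"delta_pos": [0.2,0,-0.2],"turn": [0,0,0],"fingers": 1},
  ],
)

```text
clock: 19.92
position: [0.4306, -0.0324, 0.2649]
ee_rot: [0.627, 0.779, 0.001, 0.004]
ft_force: [-0.4, -0.4, -0.5]
grip_width: -0.003
grasp_force: 0.0
```

```bash
python3 door.py; python3 - <<'E'
from h import *
c=camera("wrist"); s=camera("side")["color"][120:300,200:440,::-1]
cv2.imwrite("pics/shut.png",np.hstack([cv2.resize(c["color"][...,::-1],(400,300)),cv2.resize(s,(400,300),interpolation=cv2.INTER_CUBIC)]))
E
```

```text
TCP rel hinge in X,Y: 0.1157 -0.1357 0.2649 [-0.37 -0.37 -0.53] 19.925
side 194 [ 0.4611 -0.1416  0.1746] line deg 13.7 z 0.1752
wrist 226 [ 0.4972 -0.1352  0.177 ] line deg 16.9 z 0.1784
```

View pics/shut.png

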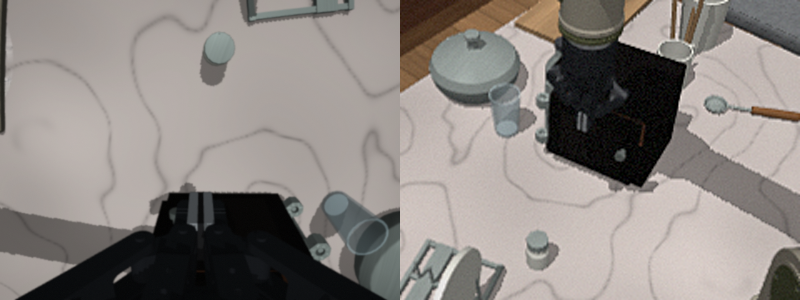

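The right view shows the door shut flat on the front (knob at (620,155)), both hinges engaged, the fingers clear of it and the bystanders in place.

```bash
python3 -c "
from workcell import hand_in; print(hand_in())"
```

```text
the job is handed in; nothing more can be done
None
```

I hung the door fully down on both pins, swung it shut against the stop with about 8 N, let go and handed the job in at about 20 s; the last picture shows it shut and the bystanders unmoved, but the judge returned no verdict.

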